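# Hang the scoops on the pinned carousel under the dust hood

## Task

Put the measuring scoops away under the dust hood: hang every scoop on the counter by its ring, one to a hook, on the carousel inside, taking it in under the green lip and over the hook at the front. To bring an empty hook to the front, lift the spring pin by its knob, turn the carousel and let the pin drop into a notch; finish with an empty hook at the front, the scoops hanging still and the pin fully down, and do not disturb the jar, bottle and tub.

Things in the scene. Friction and masses are not known exactly. Their poses are not given: they have to be found in the camera images.
- hood: Clear dust hood on corner posts, fixed on the counter, 260 x 260 mm in plan; origin on the counter, on the carousel's vertical axis, z up. Roof 265 to 270 mm above the counter; clear 4 mm side walls at y +-126 mm and back wall at x 117 mm; open only at the front, its own -x side.
- hood_lip (a point): Middle of the lower edge of the green lip (3 mm thick) that hangs from the roof along the whole front edge: hood frame x -133.5, z 217 mm. It hangs 10 mm lower than the hook tips, so a scoop must go in under it with the ring end tilted up (about 30 degrees) to get over a tip and stay below the roof's underside at 265 mm.
- carousel (a joint): Turn of the four-hook carousel under the hood about its vertical axis, rad: 0 at the start, growing clockwise seen from above, range -5 to 5, little friction. The index pin, when down, locks it at each quarter turn (multiples of 1.571, +-0.04); it turns only with the pin lifted. A rubber drum (radius 48 mm, 30 to 105 mm above the counter) round its shaft steadies hanging cups.
- pin (a joint): Lift of the spring index pin, m: 0 = down in a notch of the steel ring on the hood's roof, 0.010 = riding on the ring, 0.018 = highest. The spring pushes it down with 4 N (down) to 7 N (up). Lift it 12 to 16 mm to turn; let go between notches, it rides on the ring and drops into the next notch reached.
- pin_knob (a point): Middle of the pin's round black knob (28 mm across, 35 mm tall, vertical, turning freely on its stem), 309 mm above the counter with the pin down, 55 mm from the axis, on an arm of the carousel (12 mm wide, top at 288 mm) that points over hook_a, so at the front at the start. Lift the knob and carry it round the axis; it goes round with the carousel. Notched ring: top at 280 mm, radius 44 to 66 mm.
- hook_a (a point): Valley of hook a of the carousel (7 mm round steel bar), 205 mm above the counter, 60 mm from the axis. At the front at joint value 0. The bar rises outward from it to an upturned tip 77 mm from the axis, top at 227 mm, and inward by 8 mm to the shaft. Only a hook at the front (towards the hood's -x) can be reached; its tip is then 56 mm behind the lip.
- hook_b (a point): Valley of hook b of the carousel (7 mm round steel bar), 205 mm above the counter, 60 mm from the axis. At the front at joint value -1.571 or 4.712. The bar rises outward from it to an upturned tip 77 mm from the axis, top at 227 mm, and inward by 8 mm to the shaft. Only a hook at the front (towards the hood's -x) can be reached; its tip is then 56 mm behind the lip.
- hook_c (a point): Valley of hook c of the carousel (7 mm round steel bar), 205 mm above the counter, 60 mm from the axis. At the front at joint value 3.142 or -3.142. The bar rises outward from it to an upturned tip 77 mm from the axis, top at 227 mm, and inward by 8 mm to the shaft. Only a hook at the front (towards the hood's -x) can be reached; its tip is then 56 mm behind the lip.
- hook_d (a point): Valley of hook d of the carousel (7 mm round steel bar), 205 mm above the counter, 60 mm from the axis. At the front at joint value 1.571 or -4.712. The bar rises outward from it to an upturned tip 77 mm from the axis, top at 227 mm, and inward by 8 mm to the shaft. Only a hook at the front (towards the hood's -x) can be reached; its tip is then 56 mm behind the lip.
- scoop_a: Plain aluminium measuring scoop, about 130 g (may vary), standing on its flat cup (52 mm across, 40 mm tall). Origin: centre of the cup's underside; x along the handle from cup to ring, z up out of the cup. The flat handle (14 mm wide, z 34 to 39 mm) runs from the cup to x = 132 mm. May be absent.
- scoop_a_ring (a point): Centre of the ring at the handle's end of scoop_a, at x = 150, z = 36.5 mm in the scoop's frame; hole 30 mm, outside 42 mm, 6 mm thick, lying flat in the handle's plane.
- scoop_b: Plain aluminium measuring scoop, about 130 g (may vary), standing on its flat cup (56 mm across, 40 mm tall). Origin: centre of the cup's underside; x along the handle from cup to ring, z up out of the cup. The flat handle (14 mm wide, z 34 to 39 mm) runs from the cup to x = 132 mm. May be absent.
- scoop_b_ring (a point): Centre of the ring at the handle's end of scoop_b, at x = 150, z = 36.5 mm in the scoop's frame; hole 30 mm, outside 42 mm, 6 mm thick, lying flat in the handle's plane.
- scoop_c: Plain aluminium measuring scoop, about 130 g (may vary), standing on its flat cup (60 mm across, 40 mm tall). Origin: centre of the cup's underside; x along the handle from cup to ring, z up out of the cup. The flat handle (14 mm wide, z 34 to 39 mm) runs from the cup to x = 132 mm. May be absent.
- scoop_c_ring (a point): Centre of the ring at the handle's end of scoop_c, at x = 150, z = 36.5 mm in the scoop's frame; hole 30 mm, outside 42 mm, 6 mm thick, lying flat in the handle's plane.
- honey_jar: Bystander: lidded glass jar of honey, 72 mm across, 90 mm tall; origin at the centre of its underside.
- oil_bottle: Bystander: glass bottle, 66 mm across, 200 mm tall; origin at the centre of its underside.
- spice_tub: Bystander: white tub, 70 mm across, 80 mm tall; origin at the centre of its underside.
Things that resemble listed ones, but are neither listed nor needed, are in the scene too. Leave any red, turquoise or yellow look-alike of the scoop_c alone.

How it is judged:
By the outcome, as a careful person would: the job done as asked, in the order asked, and still so for the second after the job is handed in, with the robot touching nothing.
Of scoop_a, scoop_b, scoop_c only 2 to 3 are there at a start; the rules pass over those that are not, and their reading is None.
At some moment in a run one of scoop_a, scoop_b, scoop_c may be knocked a few centimetres aside while the robot is not near it.
It also fails if it takes over 210 s, if anything falls off the work surface, if the arm or the gripper's body presses on something with over 40 N, if the wrist force passes 120 N, or if a joint passes its speed limit or range.

## Robot

A 6-joint arm with a two-finger parallel gripper is mounted at the origin on the work surface. World frame = base frame: x ahead of the robot, y to its left, z up, the work surface at z = 0. Lengths are in m, angles in degrees, forces in N, time in s.
With the tool pointing down it reaches from about 0.35 to 0.875 m from the base axis. Payload 4.2 kg.
Tool frame: the origin (TCP) lies midway between the tips of the shut fingers; the grasp point (between the pads) lies 19 mm behind it; z points along the fingers, y is the line along which they close (so a half turn about z gives the same grasp; the last joint's range is limited). The gripper opens to 87 mm and grips with 3 to 60 N. Pads are 19 mm wide; open, the fingers measure 117 mm over their backs; the gripper's body (75 mm by 190 mm) begins 51 mm behind the grasp point.
Start: joints at [85.978, 22.042, 0.453, 0, -68.411, -14.817], TCP at [0.202, 0.592, 0.223] pointing down, gripper open.
Joint ranges: [-179.83, 179.83], [-69.29, 118.12], [-61.27, 80.66], [-181.25, 117.63], [-171.15, -9.14], [-177.46, 177.46]. Speed limits (degrees/s): [159.86, 159.86, 180, 180, 180, 180].

## Interface

Orientations are given as [roll, pitch, yaw] about the fixed x, y, z axes, in that order (R = Rz(yaw) Ry(pitch) Rx(roll)).
In Python, from workcell import env gives the robot as it stands. The module is installed in compiled form; this text tells all that it offers. Calls block until the motion is done:
- env.goto(position, orientation): joint-space move of the TCP to a pose.
- env.move_straight(position, rotation=None, rate=0.15, force_limit=None): straight line of the TCP; rotation=None keeps the orientation; rate is the mean speed in m/s. With force_limit (N) it stops when the force on the tool has changed by that much, and returns True; else False.
- env.set_joints(angles): joint-space move.
- env.gripper_to(opening, grasp_force=None): opening from 0.0 (shut) to 1.0 (fully open); grasp_force is the grip in N (None keeps the last); returns when the fingers have stopped.
- env.dwell(seconds).
- env.inverse_kinematics(position, orientation): joint angles nearest the present ones, or None.
- env.read_state(): the state.
- env.grab_frame(name): name is "scene" or "top" or "wrist"; returns a dict with "image" (384x512x3 uint8, blue, green, red), "fx", "fy", "cx", "cy" (pixels), "position" and "orientation" of the camera in the world. Camera axes: x right, y up, looking along -z (the intrinsics and any distortion apply to the point x, -y, -z); pixel columns grow to the right and rows downward; lengths in m; the calibration is good to about 2 mm. A picture is of the moment at which its call begins. There is no depth.
A pose or a line that the arm cannot do raises env.Unreachable and nothing moves.
- env.close_job(): hands the job in, once; it reports no verdict.
Trained networks look in a picture, given as the dict that the camera call returned (one of the last four; its "shot" number tells which), for a name from the list of things; names that differ only in an ending like _2 or _b are one class to them, and where a whole thing is asked for, a point or a joint stands for the part that bears it (a point fixed in the world has none). Each returns a list of dicts, best first, with "score" (0 to 1); they miss things now and then, are a little off and sometimes report something else, mostly with a low value. They report only what shows in the picture. A call takes as long as a camera call. They do not tell look-alikes from the thing itself.
- env.search_frame(picture, thing): "xyz" ([x, y, z] in m, in world coordinates, good to about 4 mm: the middle of the surface that is visible of it).
- env.trace(picture, thing): "mask" (384x512 bool, what is visible of it).
The state is a dict: "clock": time; "joint_positions": joint angles; "qvel": joint speeds; "joint_torque": joint torques, N m; "position": TCP position; "tool_rot": TCP orientation; "force": force on the tool from outside, world axes, zero at the start; "wrist_torque": the same for the moment, N m; "opening": opening from 0.0 (shut) to 1.0 (fully open).
Only numpy, scipy, OpenCV 4.12 (cv2) and the standard library are available. Lean on these libraries where they do the work, as an engineer would, in place of code of your own. Each camera call takes 0.05 s, during which the arm holds its last target. There are 200 camera calls.

## Working session

There is one attempt and no reset: what is moved stays moved. The work goes in short steps, each a Python script; the robot and the scene stay as the last script left them, time stands still between calls to the robot, and variables do not carry over. Pictures are saved under pics/ and viewed, on a budget of 14 in all, crops included, one or two more only if the job needs it, and the job is handed in when it is done.

```bash
ls; mkdir -p pics; cat > h.py <<'E'
import numpy as np, cv2
from scipy.spatial.transform import Rotation as R
from workcell import env
def rot(o): return R.from_euler('xyz',o,degrees=True)
def proj(f,p):
    c=rot(f["orientation"]).inv().apply(np.asarray(p,float)-f["position"]); 
    return np.array([f["cx"]+f["fx"]*c[...,0]/-c[...,2], f["cy"]-f["fy"]*c[...,1]/-c[...,2]]).T
def ray(f,u,v):
    d=np.array([(u-f["cx"])/f["fx"],-(v-f["cy"])/f["fy"],-1.]); return np.array(f["position"]),rot(f["orientation"]).apply(d)
def onz(f,u,v,z):
    o,d=ray(f,u,v); return o+d*(z-o[2])/d[2]
E
python3 - <<'E'
from h import *
a=env.grab_frame("scene");b=env.grab_frame("top")
print({k:v for k,v in a.items() if k!='image'});print({k:v for k,v in b.items() if k!='image'})
for n,f in(("scene",a),("top",b)):
    cv2.imwrite(f"pics/{n}0.png",f["image"])
    for t in["scoop_c","scoop_c_ring","hood","hood_lip","pin_knob","hook_a","honey_jar","oil_bottle","spice_tub"]:
        print(n,t,[(round(d["score"],2),np.round(d["xyz"],3).tolist(),proj(f,d["xyz"]).round().tolist()) for d in env.search_frame(f,t)])
print(env.read_state())
E
```

```text
pics
{'fx': 474.295994387292, 'fy': 474.295994387292, 'cx': 249.3800373069188, 'cy': 194.13069860951808, 'position': array([ 1.40475494, -0.31744098,  1.51504288]), 'orientation': array([35.3929545 , -0.81008136, 66.53724021]), 'shot': 1}
{'fx': 411.4053556164782, 'fy': 411.4053556164782, 'cx': 258.49342064267836, 'cy': 189.34556265217668, 'position': array([0.28115246, 0.06404352, 1.51874137]), 'orientation': array([ 11.99387816,  -0.29568691, -89.22104729]), 'shot': 2}
scene scoop_c [(0.83, [0.356, 0.34, 0.036], [290.0, 159.0]), (0.81, [0.391, 0.082, 0.033], [234.0, 186.0]), (0.71, [0.551, 0.617, 0.033], [374.0, 174.0]), (0.56, [0.534, 0.269, 0.029], [294.0, 199.0]), (0.51, [0.539, 0.379, 0.034], [320.0, 191.0]), (0.31, [0.655, -0.187, 0.27], [185.0, 233.0])]
scene scoop_c_ring [(0.79, [0.352, 0.341, 0.038], [290.0, 159.0]), (0.71, [0.389, 0.081, 0.033], [234.0, 186.0]), (0.71, [0.551, 0.613, 0.032], [373.0, 174.0]), (0.59, [0.54, 0.268, 0.037], [295.0, 200.0])]
scene hood [(0.84, [0.655, -0.187, 0.271], [185.0, 232.0]), (0.32, [0.764, 0.07, 0.084], [273.0, 261.0])]
scene hood_lip 
[... 1254 characters left out ...]
, -0.136, 0.326], [325.0, 179.0])]
{'clock': 1.0, 'joint_positions': array([ 8.59791049e+01,  2.20395895e+01,  4.51133844e-01,  5.27073823e-04,
       -6.84110699e+01, -1.48170512e+01]), 'qvel': array([ 0.08899182,  0.06718767,  0.00312179, -0.04025111, -0.04223463,
        0.04051652]), 'joint_torque': array([-3.79331159e-04, -3.90475452e+01,  1.87628746e+01,  4.22437191e+00,
        1.55956013e-02, -1.54252086e-05]), 'position': array([0.20177532, 0.59149861, 0.22256327]), 'tool_rot': array([-1.79999416e+02, -3.52479135e-04, -1.88377524e+01]), 'force': array([0.60802591, 0.80983783, 0.59498013]), 'wrist_torque': array([-0.02268136, -0.00988838, -0.02312363]), 'opening': 1.0014825789523483}
```

```bash
python3 - <<'E'
import cv2,numpy as np
b=cv2.imread("pics/top0.png")
s=cv2.imread("pics/scene0.png")
cv2.imwrite("pics/s0.png",cv2.resize(s[100:350,50:430],None,fx=2,fy=2,interpolation=cv2.INTER_CUBIC))
cv2.imwrite("pics/t0.png",cv2.resize(b[100:300,60:440],None,fx=2.1,fy=2.1,interpolation=cv2.INTER_CUBIC))
E
```

```text
(no output)
```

View pics/s0.png

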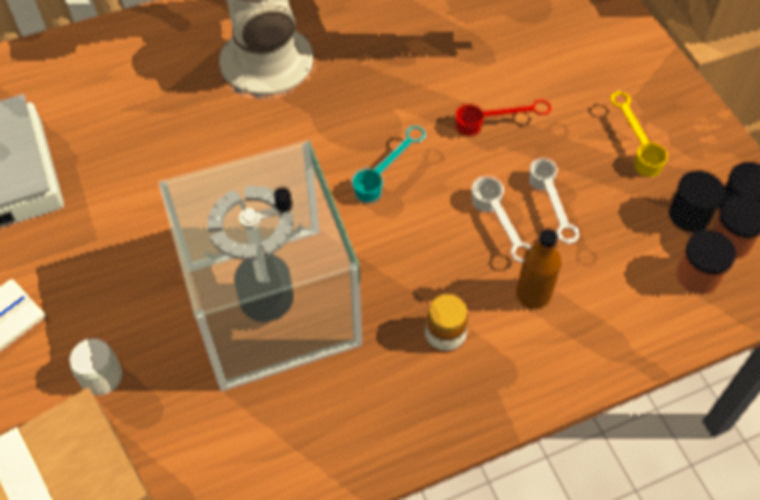

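View pics/t0.png

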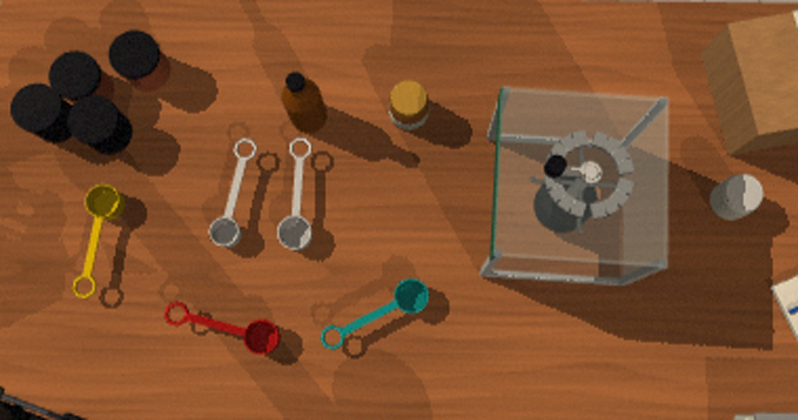

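Top picture (t0 crop): two plain aluminium scoops, cups at (225,232) and (295,232) with rings at (245,148) and (300,148). The look-alikes to leave alone are turquoise (412,297), red (262,337) and yellow (103,202). The hood is at (580,180), with its green lip on the left facing world +y and the knob at (555,166). Next I'll take wrist close-ups of the scoops and the hood.

```bash
cat >> h.py <<'E'
def show(f,n,box=None,s=1):
    im=f["image"]
    if box: im=im[box[1]:box[3],box[0]:box[2]]
    cv2.imwrite(f"pics/{n}.png",cv2.resize(im,None,fx=s,fy=s,interpolation=cv2.INTER_CUBIC))
E
python3 - <<'E'
from h import *
import pickle
S=[]
for n,p,y in(("w1",[0.56,0.30,0.40],0),("w2",[0.56,0.38,0.40],0),("w3",[0.5,-0.12,0.52],0),("w4",[0.5,-0.04,0.52],0)):
    env.goto(p,[180,0,y]); env.dwell(0.3)
    f=env.grab_frame("wrist");show(f,n);S.append(f)
    print(n,f["position"].round(3),f["orientation"].round(1),f["fx"])
    for t in (["scoop_a","scoop_a_ring"] if n<"w3" else ["pin_knob","hood_lip","hook_a","hood"]):
        print(n,t,[(round(d["score"],2),np.round(d["xyz"],3).tolist(),proj(f,d["xyz"]).round().tolist()) for d in env.search_frame(f,t)])
pickle.dump(S,open("S.pkl","wb"))
c=np.hstack([cv2.imread("pics/w1.png"),cv2.imread("pics/w3.png")]);cv2.imwrite("pics/c1.png",cv2.resize(c,(800,300),interpolation=cv2.INTER_AREA))
print(env.read_state()["clock"])
E
```

```text
w1 [0.643 0.302 0.561] [-17.4  -0.  -90. ] 284.3545353763481
w1 scoop_a [(0.9, [0.394, 0.077, 0.032], [373.0, 227.0]), (0.81, [0.54, 0.272, 0.037], [278.0, 157.0]), (0.77, [0.555, 0.382, 0.036], [219.0, 148.0]), (0.76, [0.348, 0.33, 0.031], [248.0, 247.0]), (0.59, [0.554, 0.617, 0.031], [93.0, 148.0]), (0.54, [0.744, 0.093, 0.089], [403.0, 27.0])]
w1 scoop_a_ring []
w2 [0.643 0.38  0.562] [-17.3   0.  -90.1] 284.3545353763481
w2 scoop_a [(0.88, [0.539, 0.274, 0.041], [320.0, 158.0]), (0.88, [0.357, 0.341, 0.039], [282.0, 245.0]), (0.85, [0.552, 0.617, 0.036], [135.0, 151.0]), (0.66, [0.397, 0.075, 0.03], [412.0, 225.0]), (0.64, [0.555, 0.38, 0.039], [263.0, 149.0])]
w2 scoop_a_ring [(0.72, [0.558, 0.38, 0.041], [263.0, 147.0]), (0.52, [0.741, 0.098, 0.089], [452.0, 30.0])]
w3 [ 0.583 -0.118  0.681] [-17.4  -0.  -90. ] 284.3545353763481
w3 pin_knob [(0.78, [0.574, -0.134, 0.325], [275.0, 106.0])]
w3 hood_lip [(0.95, [0.589, -0.186, 0.272], [312.0, 94.0])]
w3 hook_a [(0.64, [0.571, -0.17, 0.29], [301.0, 108.0])]
w3 hood [(0.87, [0.591, -0.186, 0.273], [312.0, 93.0])]
w4 [ 0.583 -0.04   0.681] [-17.4  -0.  -90.1] 284.3545353763481
w4 pin_knob [(0.8, [0.577, -0.132, 0.324], [338.0, 104.0])]
w4 hood_lip [(0.86, [0.589, -0.184, 0.271], [368.0, 94.0]), (0.64, [0.538, 0.272, 0.041], [120.0, 120.0])]
w4 hook_a [(0.88, [0.574, -0.168, 0.291], [360.0, 106.0])]
w4 hood [(0.91, [0.591, -0.186, 0.277], [371.0, 93.0]), (0.16, [0.727, 0.238, 0.116], [103.0, 13.0])]
7.5083
```

View pics/c1.png

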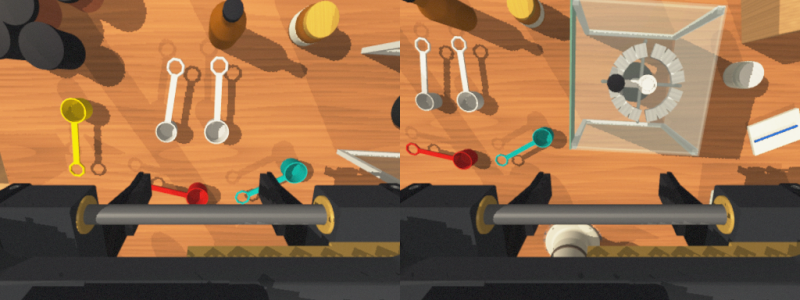

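```bash
python3 - <<'E'
from h import *
import pickle
S=pickle.load(open("S.pkl","rb"))
for k in(0,1):
    f=S[k]
    for d in env.trace(f,"scoop_a"):
        m=d["mask"]; v,u=np.nonzero(m)
        hsv=cv2.cvtColor(f["image"],cv2.COLOR_BGR2HSV); sat=np.median(hsv[m][:,1])
        P=np.array([onz(f,a,b,0.038) for a,b in zip(u,v)])[:,:2]
        # hole
        cs,h=cv2.findContours(m.astype(np.uint8),cv2.RETR_CCOMP,cv2.CHAIN_APPROX_NONE)
        holes=[(cv2.contourArea(c),c[:,0].mean(0)) for c,hh in zip(cs,h[0]) if hh[3]>=0]
        c=P.mean(0);w,V=np.linalg.eigh(np.cov(P.T));t=(P-c)@V[:,1]
        print(k,round(d["score"],2),len(P),"sat",sat,c.round(3),"dir",V[:,1].round(3),"ext",(c+V[:,1]*t.min()).round(3),(c+V[:,1]*t.max()).round(3),[(a,p.round(1).tolist(),onz(f,*p,0.0365).round(4).tolist()) for a,p in holes if a>20])
for k in(2,3):
    f=S[k];im=f["image"].astype(int)
    b,g,r=im[...,0],im[...,1],im[...,2]
    M=(g>r+12)&(g>b+5)
    M[190:]=0
    v,u=np.nonzero(M);s=u>200;u,v=u[s],v[s]
    print("green",len(u))
    P=np.array([onz(f,a,b_,0.27) for a,b_ in zip(u,v)])[:,:2]
    if len(P)>10:
        l=cv2.fitLine(P.astype(np.float32),cv2.DIST_HUBER,0,0.01,0.01).ravel();print(l.round(4), "yaw",np.degrees(np.arctan2(l[1],l[0])),"x ends",P[:,0].min(),P[:,0].max())
show(S[3],"w4c",(270,0,450,180),4)
E
```

```text
0 0.94 1139 sat 215.0 [0.401 0.099] dir [-0.51  0.86] ext [0.432 0.047] [0.331 0.218] [(143.0, [310.0, 251.4], [0.3402, 0.2022, 0.0365])]
0 0.66 1358 sat 29.0 [0.575 0.383] dir [-0.982  0.19 ] ext [0.684 0.362] [0.492 0.399] [(221.0, [224.6, 85.6], [0.6648, 0.3669, 0.0365])]
0 0.65 1678 sat 239.0 [0.535 0.609] dir [-0.985  0.17 ] ext [0.6   0.598] [0.402 0.632] [(152.5, [98.8, 215.7], [0.4205, 0.6272, 0.0365])]
0 0.62 1043 sat 213.0 [0.352 0.345] dir [0.147 0.989] ext [0.344 0.291] [0.366 0.441] []
1 0.84 1287 sat 210.0 [0.406 0.091] dir [-0.49   0.872] ext [0.432 0.046] [0.363 0.168] []
1 0.74 1177 sat 22.0 [0.573 0.385] dir [-0.982  0.19 ] ext [0.684 0.363] [0.493 0.4  ] [(230.5, [270.1, 86.3], [0.6645, 0.3666, 0.0365])]
1 0.74 1610 sat 239.0 [0.532 0.611] dir [-0.988  0.156] ext [0.599 0.601] [0.401 0.632] [(137.5, [138.8, 216.3], [0.42, 0.6273, 0.0365])]
1 0.72 1023 sat 215.0 [0.355 0.357] dir [0.17  0.986] ext [0.344 0.294] [0.376 0.483] []
1 0.63 1429 sat 23.0 [0.565 0.273] dir [-0.999  0.035] ext [0.686 0.269] [0.489 0.276] [(251.0, [325.6, 84.9], [0.6666, 0.2701, 0.0365])]
green 1047
[ 0.9984 -0.0564  0.6272 -0.0623] yaw -3.2342494 x ends 0.45284652006330883 0.7015761342648185
green 1183
[ 0.904  -0.4276  0.549  -0.0104] yaw -25.316628 x ends 0.45259729190616915 0.7014699107384713
```

```bash
python3 -c "
import cv2,numpy as np
im=cv2.imread('pics/w4.png')[0:190,240:490];cv2.imwrite('pics/w4c.png',cv2.resize(im,None,fx=3.2,fy=3.15,interpolation=cv2.INTER_CUBIC))"
```

```text
(no output)
```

View pics/w4c.png

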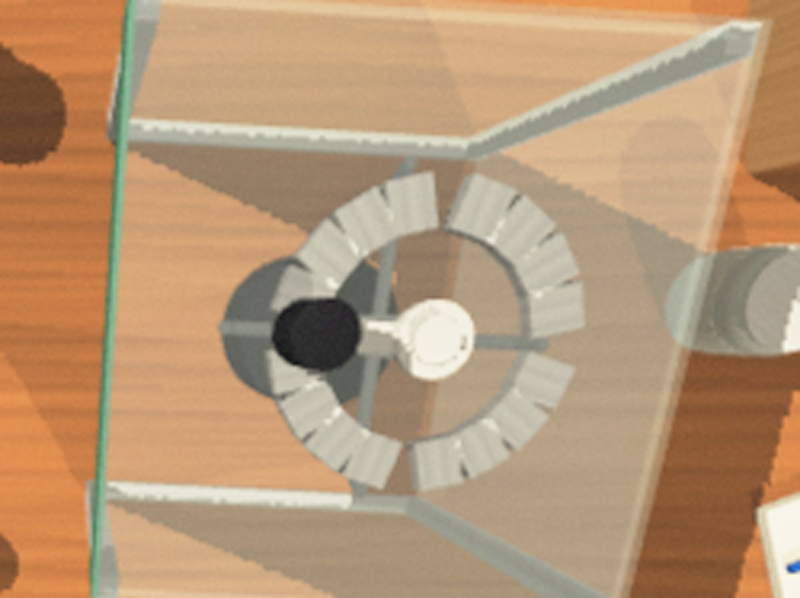

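```bash
python3 - <<'E'
from h import *
import pickle
from scipy.optimize import least_squares
S=pickle.load(open("S.pkl","rb"))
for k,c0 in((2,(0.574,-0.187)),(3,(0.574,-0.187))):
    f=S[k];im=f["image"].astype(int);hsv=cv2.cvtColor(f["image"],cv2.COLOR_BGR2HSV)
    M=(hsv[...,1]<60)&(hsv[...,2]>110)
    v,u=np.nonzero(M);P=np.array([onz(f,a,b,0.28) for a,b in zip(u,v)])[:,:2]
    c=np.array(c0)
    for i in range(8):
        r=np.linalg.norm(P-c,axis=1);Q=P[(r>.040)&(r<.072)]
        # midline radius fit: area-centroid-free -> per angle mid radius
        s=least_squares(lambda x:np.linalg.norm(Q-x,axis=1)-.0555,c,loss="soft_l1",f_scale=.005);c=s.x
    ang=np.degrees(np.arctan2(*(Q-c).T[::-1]));h,_=np.histogram(ang,np.arange(-180,181,4))
    print(k,"axis",c.round(4),len(Q));
    a=np.arange(-178,180,4)
    # notch phase by 90deg periodicity
    best=[(sum(((np.abs((ang-t+45)%90-45))<3)),t) for t in np.arange(-45,45,1.)]
    print("notch phase",sorted(best)[:6])
    b,g,r=im[...,0],im[...,1],im[...,2]
    G=(g>r+12)&(g>b+5);G[190:]=0;v,u=np.nonzero(G);P=np.array([onz(f,a,b_,0.27) for a,b_ in zip(u,v)])[:,:2]
    P=P[np.abs(P[:,1]+.05)<.03]
    l=cv2.fitLine(P.astype(np.float32),cv2.DIST_HUBER,0,0.001,0.001).ravel();n=np.array([l[1],-l[0]]);n*=np.sign(n[1])
    print("lip",len(P),"yaw",np.degrees(np.arctan2(l[1],l[0])).round(2),"dist axis->lip@.27",(l[2:]-c)@n, "spread",((P-l[2:])@n).min(),((P-l[2:])@n).max())
# triangulate knob top, from dark blob
K=[]
for k in(2,3):
    f=S[k];d=f["image"].max(2)<60
    c0=proj(f,[0.575,-0.135,0.32]);n,lab,st,ce=cv2.connectedComponentsWithStats(d.astype(np.uint8))
    i=min(range(1,n),key=lambda i:np.hypot(*(ce[i]-c0)) if st[i,4]>60 else 999);print(st[i],ce[i]);K.append(ray(f,*ce[i]))
def tri(K):
    A=np.zeros((3,3));b=np.zeros(3)
    for o,d in K:
        d=d/np.linalg.norm(d);m=np.eye(3)-np.outer(d,d);A+=m;b+=m@o
    return np.linalg.solve(A,b)
print("knob",tri(K).round(4))
print("ring B",tri([ray(S[0],224.6,85.6),ray(S[1],270.1,86.3)]).round(4))
E
```

```text
2 axis [ 0.5717 -0.1892] 4068
notch phase [(np.int64(92), np.float64(-4.0)), (np.int64(95), np.float64(-5.0)), (np.int64(98), np.float64(-3.0)), (np.int64(99), np.float64(-2.0)), (np.int64(104), np.float64(-1.0)), (np.int64(109), np.float64(-6.0))]
lip 1047 yaw -3.23 dist axis->lip@.27 0.129758880263705 spread -0.00462463615639965 0.00440170416670166
3 axis [ 0.5722 -0.1871] 4451
notch phase [(np.int64(126), np.float64(-4.0)), (np.int64(127), np.float64(-5.0)), (np.int64(127), np.float64(-2.0)), (np.int64(140), np.float64(-3.0)), (np.int64(145), np.float64(-1.0)), (np.int64(146), np.float64(-6.0))]
lip 616 yaw -3.11 dist axis->lip@.27 0.13119828736781627 spread -0.0026789766791241246 0.002753965040450898
[266  95  21  23 369] [276.15718157 106.04878049]
[325  95  27  23 481] [338.57380457 105.62162162]
knob [ 0.5747 -0.1359  0.3082]
ring B [0.6645 0.3666 0.0393]
```

```bash
cat >> h.py <<'E'
AX=np.array([0.5720,-0.1890,0.]); HY=-93.2; HR=R.from_euler('z',HY,degrees=True)
def tool(handle,up,sx):
    """tool rotation from handle direction & scoop z (world)"""
    x=sx*np.asarray(handle);z=-np.asarray(up);y=np.cross(z,x)
    return R.from_matrix(np.array([x,y,z]).T)
G=0.095; GR=0.017   # grasp distance from ring centre; TCP beyond handle mid-plane
def hoodpose(ring,theta,sx,g=None,yoff=0.,gd=None):
    """TCP pose with ring centre at hood (x,z), handle tilted theta deg"""
    g=G if g is None else g; gd=GR if gd is None else gd
    t=np.radians(theta);h=np.array([np.cos(t),0,np.sin(t)]);u=np.array([-np.sin(t),0,np.cos(t)])
    p=np.array([ring[0],yoff,ring[1]])-g*h-gd*u
    return AX+HR.apply(p),tool(HR.apply(h),HR.apply(u),sx).as_euler('xyz',degrees=True)
def seat(theta,seg=(-0.060,0.208),r=0.018):
    t=np.radians(theta);return (seg[0]-r*np.cos(t),seg[1]-r*np.sin(t))
E
python3 - <<'E'
from h import *
print(env.read_state()["joint_positions"].round(1))
for sx in(1,-1):
    print("sx",sx)
    for n,(r,t) in {"far":((-.25,.145),30),"lip":((-.16,.183),30),"over":((-.077,.231),30),"low":(seat(30),30),"50":(seat(50),50),"65":(seat(65),65),"78":(seat(78),78)}.items():
        p,o=hoodpose(r,t,sx);q=env.inverse_kinematics(p,o)
        bp=p-rot(o).apply([0,0,.3])
        print(n,p.round(3),o.round(0),None if q is None else q.round(0),"back",bp.round(2))
    h=np.array([.982,-.19,0]);p=np.array([.6647,.3668,.0365])-G*h;p[2]-=GR
    o=tool(h,[0,0,1],sx).as_euler('xyz',degrees=True);q=env.inverse_kinematics(p,o);print("pick",p.round(3),o.round(0),None if q is None else q.round(0))
for a in(0,90,180,-90):
    p=AX+HR.apply([-.055*np.cos(np.radians(a)),.055*np.sin(np.radians(a)),.29]);print("knob",a,p.round(3),[None if (q:=env.inverse_kinematics(p,[180,0,y])) is None else q.round(0).tolist() for y in(0,-45,-90,90)])
E
```

```text
[  14.     6.8   21.2    0.  -104.4   76. ]
sx 1
far [0.59  0.134 0.083] [-180.  -30.  -93.] [ 38.  35. -15.  25. -64. -57.] back [0.6  0.28 0.34]
lip [0.585 0.044 0.121] [-180.  -30.  -93.] [ 31.  29. -20.  28. -62. -52.] back [0.59 0.19 0.38]
over [ 0.58  -0.038  0.169] [-180.  -30.  -93.] [ 24.  24. -21.  30. -63. -45.] back [0.59 0.11 0.43]
low [ 0.58  -0.04   0.137] [-180.  -30.  -93.] [ 24.  26. -24.  31. -59. -48.] back [0.59 0.11 0.4 ]
50 [ 0.579 -0.07   0.111] [-180.  -50.  -93.] [ 26.  33. -30.  47. -66. -65.] back [0.59 0.16 0.3 ]
65 [ 0.577 -0.097  0.098] [-180.  -65.  -93.] [ 25.  40. -33.  56. -74. -75.] back [0.59 0.17 0.23]
78 [ 0.576 -0.122  0.094] [-180.  -78.  -93.] [ 24.  46. -35.  62. -82. -82.] back [0.59 0.17 0.16]
pick [0.571 0.385 0.019] [180.   0. -11.] [ 47.  39.  -2.   0. -49.  32.]
sx -1
far [0.59  0.134 0.083] [180.  30.  87.] [ 38.  35. -15.  25. -64. 123.] back [0.6  0.28 0.34]
lip [0.585 0.044 0.121] [180.  30.  87.] [ 31.  29. -20.  28. -62. 128.] back [0.59 0.19 0.38]
over [ 0.58  -0.038  0.169] [180.  30.  87.] [ 24.  24. -21.  30. -63. 135.] back 
[... 517 characters left out ...]
] [[3.0, 16.0, 2.0, 0.0, -75.0, 87.0], [3.0, 16.0, 2.0, 0.0, -75.0, 42.0], [3.0, 16.0, 2.0, 0.0, -75.0, -3.0], [3.0, 16.0, 2.0, 0.0, -75.0, 177.0]]
knob 90 [ 0.627 -0.192  0.29 ] [[-3.0, 23.0, 12.0, 0.0, -79.0, 93.0], [-3.0, 23.0, 12.0, 0.0, -79.0, 48.0], [-3.0, 23.0, 12.0, 0.0, -79.0, 3.0], [-3.0, 23.0, 12.0, 0.0, -79.0, -177.0]]
knob 180 [ 0.569 -0.244  0.29 ] [[-8.0, 19.0, 6.0, 0.0, -77.0, 98.0], [-8.0, 19.0, 6.0, 0.0, -77.0, 53.0], [-8.0, 19.0, 6.0, 0.0, -77.0, 8.0], [-8.0, 19.0, 6.0, 0.0, -77.0, -172.0]]
knob -90 [ 0.517 -0.186  0.29 ] [[-3.0, 12.0, -4.0, 0.0, -74.0, 93.0], [-3.0, 12.0, -4.0, 0.0, -74.0, 48.0], [-3.0, 12.0, -4.0, 0.0, -74.0, 3.0], [-3.0, 12.0, -4.0, 0.0, -74.0, -177.0]]
```

```bash
cat >> h.py <<'E'
def locate(f,near):
    """ring centre (z .0365) and handle direction of the plain scoop whose ring is near"""
    best=None
    hsv=cv2.cvtColor(f["image"],cv2.COLOR_BGR2HSV)
    for d in env.trace(f,"scoop_a"):
        m=d["mask"]
        if np.median(hsv[m][:,1])>90: continue
        cs,h=cv2.findContours(m.astype(np.uint8),cv2.RETR_CCOMP,cv2.CHAIN_APPROX_NONE)
        for c,hh in zip(cs,h[0]):
            if hh[3]<0 or cv2.contourArea(c)<60: continue
            M=cv2.moments(c);r=onz(f,M["m10"]/M["m00"],M["m01"]/M["m00"],.0365)
            v,u=np.nonzero(m);P=np.array([onz(f,a,b,.038) for a,b in zip(u,v)])[:,:2]
            q=np.linalg.norm(P-r[:2],axis=1);q_=P[(q>.027)&(q<.105)]
            l=cv2.fitLine(q_.astype(np.float32),cv2.DIST_HUBER,0,.001,.001).ravel()
            dd=l[:2]*np.sign((r[:2]-q_.mean(0))@l[:2]); off=(r[:2]-l[2:])@[-dd[1],dd[0]]
            e=np.linalg.norm(r[:2]-near)
            if best is None or e<best[0]: best=(e,r,dd,off,q.max())
    return best
E
python3 - <<'E'
from h import *
ring=np.array([.6666,.2701])
env.goto([.57,.273,.22],[180,0,-2])
env.gripper_to(0.55,50);env.dwell(.2)
f=env.grab_frame("wrist");show(f,"a1",None,1.5)
print(locate(f,ring)); print(env.read_state()["opening"],env.read_state()["clock"])
E
```

```text
(np.float64(0.0012539973490352), array([0.66766053, 0.26943084, 0.0365    ]), array([ 0.99956173, -0.02960414]), np.float64(1.7395763195196733e-05), np.float64(0.17925385009539915))
0.5497953789425876 10.45
```

View pics/a1.png

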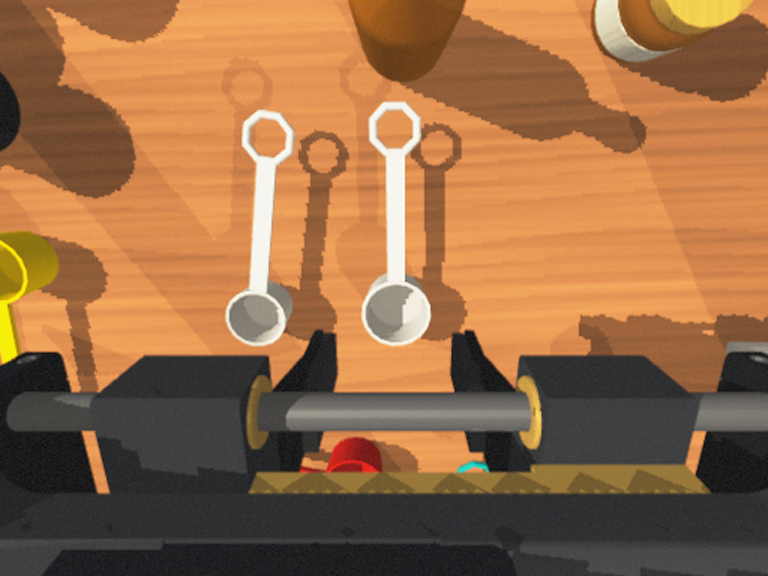

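```bash
cat >> h.py <<'E'
def pick(ring,d):
    h=np.array([d[0],d[1],0]);p=np.array([ring[0],ring[1],.0365])-G*h-[0,0,GR]
    o=tool(h,[0,0,1],1).as_euler('xyz',degrees=True)
    env.goto(p+[0,0,.1],o); env.move_straight(p,rate=.08,force_limit=12)
    env.gripper_to(0.0,50); env.dwell(.2); s=env.read_state();print("grip",s["opening"],s["position"].round(4),p.round(4),s["force"].round(1))
    env.move_straight(p+[0,0,.2],rate=.15)
OVER=np.array([-.074,.236]);L=np.array([np.cos(np.radians(30)),np.sin(np.radians(30))])
def carry(d=.14,**k):
    p,o=hoodpose(OVER-d*L,30,1,**k)
    env.goto(p+[0,.06,.1],o); env.move_straight(p,rate=.15)
E
python3 - <<'E'
from h import *
pick([.66766,.26943],[.99956,-.0296])
carry()
env.dwell(.3)
s=env.read_state();print(s["clock"],s["position"].round(4),hoodpose(OVER-.14*L,30,1)[0].round(4),s["force"].round(1),s["opening"])
f=env.grab_frame("scene");show(f,"b1",(110,90,350,270),3.3)
g=env.grab_frame("wrist");show(g,"b2")
E
```

```text
grip 0.14848768613592703 [0.5727 0.2722 0.0195] [0.5727 0.2722 0.0195] [ 0.4 -0.3  0.9]
17.475 [0.5873 0.0801 0.1042] [0.587  0.0796 0.1038] [-0.8  1.1 -1.8] 0.14727499514095926
```

View pics/b1.png

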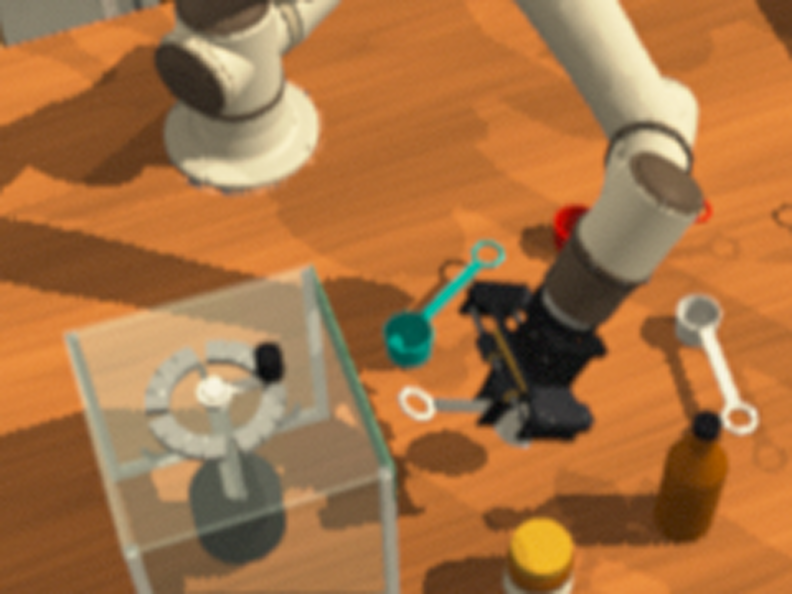

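View pics/b2.png

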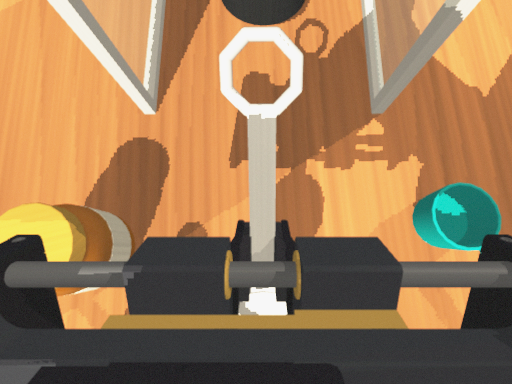

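```bash
python3 - <<'E'
from h import *
g=env.grab_frame("wrist")
r=OVER-.14*L;print(proj(g,AX+HR.apply([r[0],0,r[1]])))
p,o=hoodpose(OVER,30,1)
print("hit",env.move_straight(p,o,rate=.06,force_limit=8)); env.dwell(.3)
s=env.read_state();print(s["position"].round(4),p.round(4),s["force"].round(1),s["clock"])
f=env.grab_frame("wrist");show(f,"d1",None,1.5)
for n,q in dict(tip=[-.077,0,.227],valley=[-.06,0,.205],ring=[OVER[0],0,OVER[1]]).items(): print(n,proj(f,AX+HR.apply(q)).round(1)*1.5)
E
```

```text
[263.56381977  66.8620419 ]
hit False
[ 0.5802 -0.0414  0.1737] [ 0.5802 -0.0415  0.1738] [ 0.  -0.5 -1.6] 20.4083
tip [394.95 125.4 ]
valley [394.65 118.95]
ring [395.1  100.35]
```

View pics/d1.png

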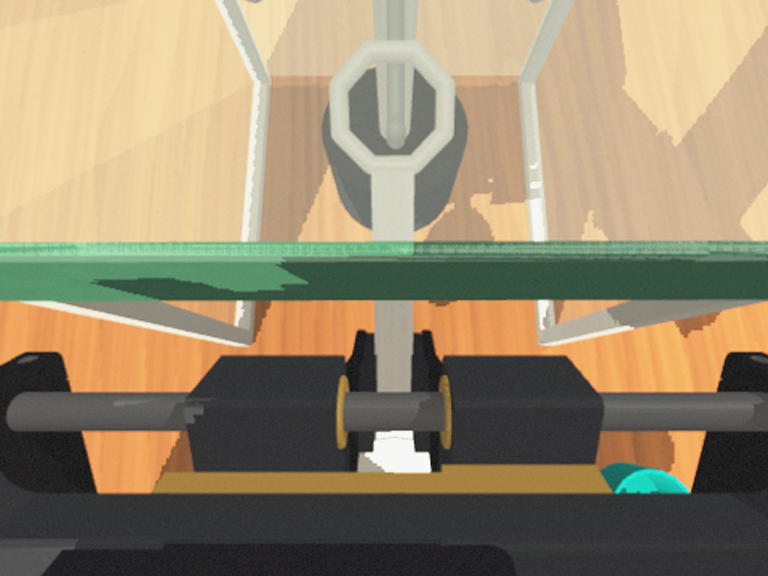

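```bash
cat >> h.py <<'E'
def step(ring,th,fl=6,rate=.05,**k):
    p,o=hoodpose(ring,th,1,**k);h=env.move_straight(p,o,rate=rate,force_limit=fl)
    s=env.read_state();print(th,np.round(ring,4),"hit" if h else "","err",(s["position"]-p).round(4),"F",s["force"].round(1),"t",round(s["clock"],1));return h
E
python3 - <<'E'
from h import *
step((-.077,.236),30)
step((-.077,.215),30)
step((-.077,.205),30)
f=env.grab_frame("wrist");show(f,"d2",(150,0,370,220),2)
E
```

```text
30 [-0.077  0.236]  err [0.0001 0.0002 0.    ] F [ 0.7  0.8 -1.7] t 20.7
30 [-0.077  0.215]  err [ 0.     -0.0001 -0.0002] F [-0.1  0.  -1.5] t 21.3
30 [-0.077  0.205]  err [-0.0001 -0.0002 -0.0001] F [-0.7 -0.2  0.3] t 21.6
```

View pics/d2.png

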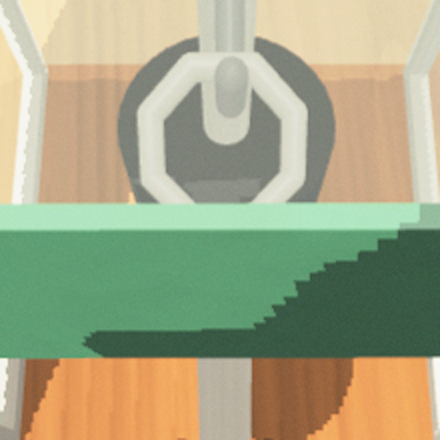

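```bash
cat >> h.py <<'E'
SEG=(-.0605,.2145)
def swing(th0,th1,n):
    for t in np.linspace(th0,th1,n):
        if step(seat(t,SEG),t,fl=6,rate=.06): return t
E
python3 - <<'E'
from h import *
print("stop",swing(34,74,9))
f=env.grab_frame("scene");show(f,"e1",(110,90,350,270),3.3)
E
```

```text
34.0 [-0.0754  0.2044]  err [-0.0002  0.0001 -0.0004] F [ 0.6 -0.2 -1. ] t 22.0
39.0 [-0.0745  0.2032]  err [-0.      0.0001 -0.0001] F [-0.2  0.1 -0.1] t 22.3
44.0 [-0.0734  0.202 ]  err [0.0001 0.0001 0.0001] F [-0.7 -0.2 -0.3] t 22.6
49.0 [-0.0723  0.2009]  err [0.0001 0.     0.0003] F [ 1.  -0.1  0.5] t 22.9
54.0 [-0.0711  0.1999]  err [0.0002 0.0001 0.0004] F [ 0.5 -1.1  2.1] t 23.2
59.0 [-0.0698  0.1991]  err [0.0001 0.     0.0005] F [ 0.6 -1.3  1.8] t 23.6
64.0 [-0.0684  0.1983]  err [ 0.0001 -0.      0.0005] F [-0.1 -0.9  4.1] t 23.9
69.0 [-0.067   0.1977]  err [ 0.     -0.0001  0.0006] F [ 0.8 -1.2  5.7] t 24.2
74.0 [-0.0655  0.1972]  err [ 0.     -0.0001  0.0007] F [-0.3 -0.8  6.1] t 24.5
stop None
```

View pics/e1.png

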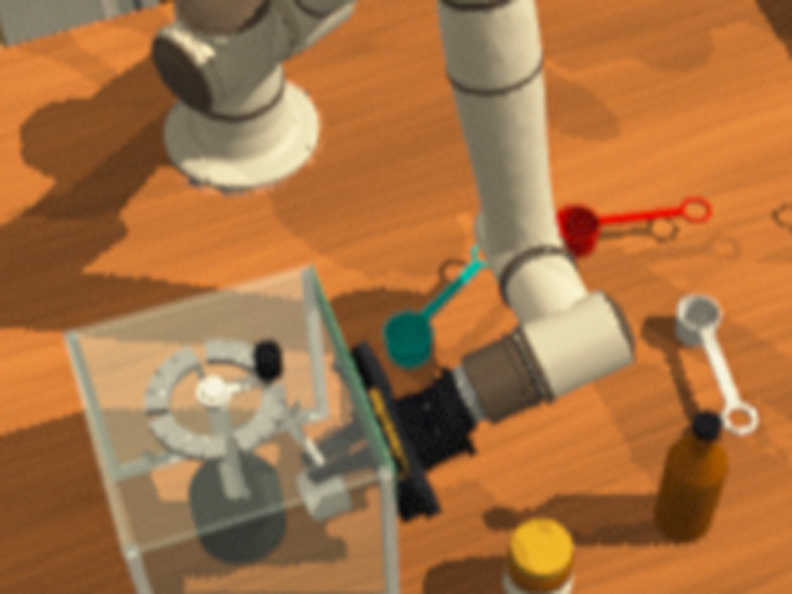

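```bash
cat >> h.py <<'E'
def release(th=78,dz=.002):
    r=np.array(seat(th,SEG))+[0,dz]
    step(r,th,fl=8,rate=.04); env.dwell(.3)
    env.gripper_to(.3); env.dwell(.5)
    env.gripper_to(.42)
    p,o=hoodpose(r,th,1)
    b=p-rot(o).apply([0,0,.11]); print(env.move_straight(b,rate=.08,force_limit=8))
E
python3 - <<'E'
from h import *
release()
env.dwell(.3);p=env.read_state()["position"]
f=env.grab_frame("wrist");show(f,"f1",None,1.2)
print(p,env.read_state()["clock"])
E
```

```text
78 [-0.0642  0.1989] hit err [-0.0002 -0.0001 -0.0012] F [-0.1  0.2  0.5] t 24.8
False
[ 0.58173677 -0.01452859  0.12529741] 28.6083
```

View pics/f1.png

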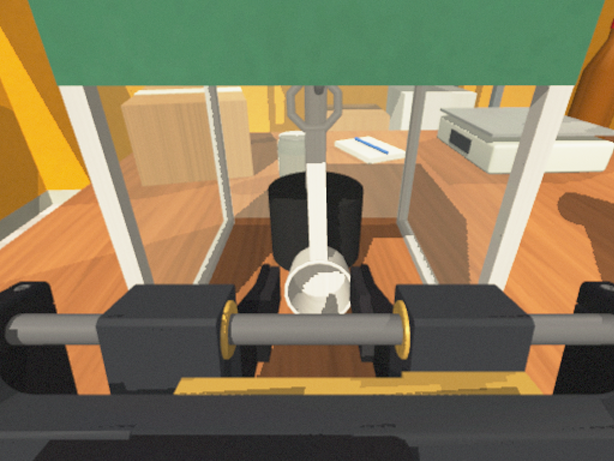

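```bash
cat >> h.py <<'E'
def knobpos(a,z): 
    t=np.radians(a);return AX+HR.apply([-.055*np.cos(t),.055*np.sin(t),z])
def turn(a0,a1,yaw0):
    """carry the knob from a0 to a1 (deg, clockwise +); yaw0: tool yaw at a0"""
    o=lambda a:[180,0,yaw0-(a-a0)]
    env.goto(knobpos(a0,.40),o(a0)); env.gripper_to(.52,30)
    print("down",env.move_straight(knobpos(a0,.293),rate=.1,force_limit=10))
    env.gripper_to(0,30);env.dwell(.2);print("grip",env.read_state()["opening"],env.read_state()["force"].round(1))
    print("lift",env.move_straight(knobpos(a0,.307),rate=.03,force_limit=25),env.read_state()["force"].round(1))
    n=round(abs(a1-a0)/15)
    for a in np.linspace(a0,a1,n+1)[1:]:
        if env.move_straight(knobpos(a,.307),o(a),rate=.035,force_limit=20): print("HIT",a)
    s=env.read_state();print("turned",s["force"].round(1),s["position"].round(4),knobpos(a1,.307).round(4))
    env.dwell(.5)
    print("lower",env.move_straight(knobpos(a1,.2935),rate=.02,force_limit=12),env.read_state()["force"].round(1),env.read_state()["position"].round(4))
def letgo():
    p=env.read_state()["position"]
    env.gripper_to(.52);env.dwell(.3);print("up",env.move_straight([p[0],p[1],.42],rate=.12,force_limit=10),env.read_state()["clock"])
E
python3 - <<'E'
from h import *
p=env.read_state()["position"]
env.move_straight(p+[0,.08,.03],rate=.15); env.move_straight(p+[0,.11,.15],rate=.15)
env.goto([.58,.08,.42],[180,0,HY])
turn(0,90,HY)
f=env.grab_frame("scene");show(f,"g1",(110,90,350,270),3.3)
E
```

```text
down False
grip 0.3132231890471444 [-0.7  0.2  1.6]
lift False [-0.7 -0.6 -7.2]
turned [ 7.1 -0.2 -6.5] [ 0.6285 -0.1923  0.3077] [ 0.6269 -0.1921  0.307 ]
lower False [ 6.  -0.7 -5.8] [ 0.6285 -0.1925  0.2951]
```

View pics/g1.png

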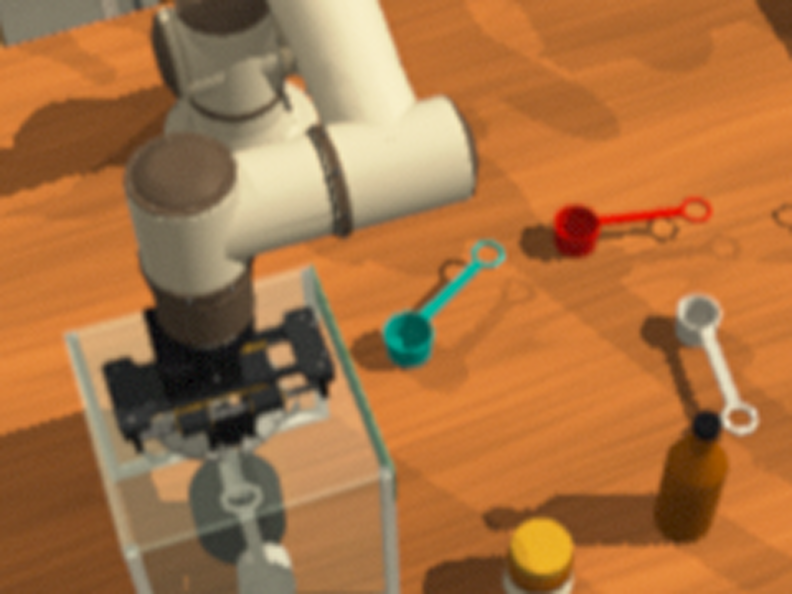

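```bash
cat >> h.py <<'E'
def tri(K):
    A=np.zeros((3,3));b=np.zeros(3)
    for o,d in K:
        d=d/np.linalg.norm(d);m=np.eye(3)-np.outer(d,d);A+=m;b+=m@o
    return np.linalg.solve(A,b)
def knobmeasure(a,tag,yaws=0):
    K=[]
    for p in([.5,-.12,.52],[.5,-.04,.52]):
        env.goto(p,[180,0,yaws]);env.dwell(.3);f=env.grab_frame("wrist");show(f,tag+str(len(K)))
        d=f["image"].max(2)<60;c0=proj(f,knobpos(a,.31));n,lab,st,ce=cv2.connectedComponentsWithStats(d.astype(np.uint8))
        i=min(range(1,n),key=lambda i:np.hypot(*(ce[i]-c0)) if st[i,4]>60 else 999);K.append(ray(f,*ce[i]));print(st[i],ce[i].round(1),c0.round(1))
    k=tri(K);v=HR.inv().apply(k-AX);print("knob",k.round(4),"r",np.hypot(*v[:2]).round(4),"ang",np.degrees(np.arctan2(v[1],-v[0])).round(1))
E
python3 - <<'E'
from h import *
letgo()
knobmeasure(90,"k")
im=np.hstack([cv2.imread("pics/k0.png")[0:190,220:420],cv2.imread("pics/k1.png")[0:190,290:490]]);cv2.imwrite("pics/k.png",cv2.resize(im,None,fx=2,fy=2,interpolation=cv2.INTER_CUBIC))
E
```

```text
up False 41.8417
[310  48  26  26 506] [322.9  60.7] [323.3  60.5]
[373  47  32  27 649] [388.6  60.3] [389.2  60.3]
knob [ 0.627  -0.1918  0.309 ] r 0.055 ang 89.7
```

View pics/k.png

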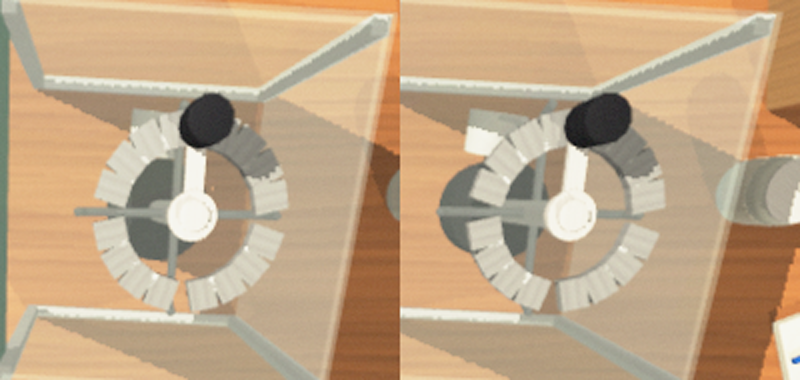

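```bash
sed -i 's/^SEG=.*/SEG=(-.0605,.2162)/' h.py; python3 - <<'E'
from h import *
env.goto([.575,.34,.22],[180,0,-11]);env.gripper_to(0.55,50);env.dwell(.2)
f=env.grab_frame("wrist");b=locate(f,np.array([.6647,.3668]));print(b)
if b and b[0]<.08 and abs(b[3])<.003:
    pick(b[1],b[2]); carry(); env.dwell(.2)
    s=env.read_state();print(s["opening"],s["force"].round(1),s["clock"])
    g=env.grab_frame("wrist")
    m=[d for d in env.trace(g,"scoop_a") if np.median(cv2.cvtColor(g["image"],cv2.COLOR_BGR2HSV)[d["mask"]][:,1])<90]
    r=OVER-.14*L;print("expect",proj(g,AX+HR.apply([r[0],0,r[1]])))
    for d in m:
        cs,h=cv2.findContours(d["mask"].astype(np.uint8),cv2.RETR_CCOMP,cv2.CHAIN_APPROX_NONE)
        print([(cv2.contourArea(c),c[:,0].mean(0)) for c,hh in zip(cs,h[0]) if hh[3]>=0])
E
```

```text
(np.float64(0.00042217105343845325), array([0.66427812, 0.36681556, 0.0365    ]), array([ 0.98076624, -0.19518596]), np.float64(0.0005528497274291045), np.float64(0.17442638038072023))
grip 0.147696912013068 [0.5711 0.3854 0.0195] [0.5711 0.3854 0.0195] [0.1 0.9 0.9]
0.14559985524170965 [ 1.1 -0.1 -1.6] 54.6917
expect [264.2548383   66.63929961]
[(3103.0, array([260.28409091,  70.51136364]))]
[]
```

Held like the first one, with the ring where expected. Now I'll insert it.

```bash
python3 - <<'E'
from h import *
ok=not step(OVER,30,fl=8,rate=.06)
f=env.grab_frame("wrist");show(f,"h1")
if ok:
    for r in((-.077,.236),(-.077,.215),(-.077,.207)): ok=ok and not step(r,30)
    f=env.grab_frame("wrist");show(f,"h2")
c=np.hstack([cv2.imread(f"pics/{n}.png")[0:260,130:390] for n in("h1","h2")]);cv2.imwrite("pics/h.png",cv2.resize(c,None,fx=1.5,fy=1.5))
E
```

```text
30 [-0.074  0.236]  err [ 0.      0.0002 -0.0001] F [ 0.2  0.3 -2.1] t 57.3
30 [-0.077  0.236]  err [ 0.0001  0.0003 -0.    ] F [ 0.2  0.2 -2.2] t 57.6
30 [-0.077  0.215]  err [ 0.     -0.0001 -0.0002] F [ 0.7  0.6 -1.4] t 58.1
30 [-0.077  0.207]  err [-0.0002 -0.0001 -0.0004] F [ 0.1  0.5 -0.6] t 58.5
```

View pics/h.png

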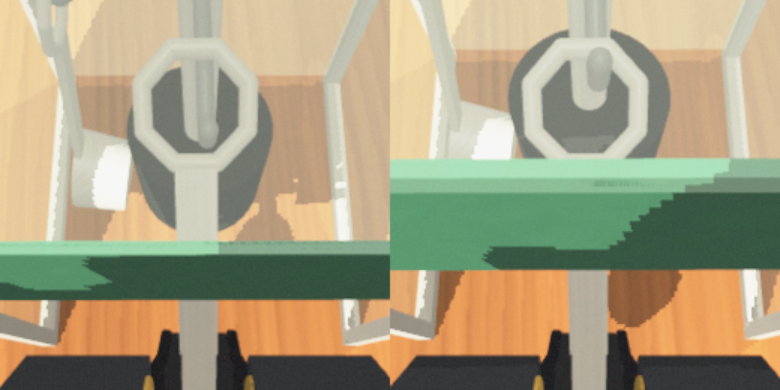

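```bash
python3 - <<'E'
from h import *
Y=-.004
step((-.077,.209),30,yoff=Y)
hit=None
for t in np.linspace(34,78,10):
    if step(seat(t,SEG),t,fl=7,rate=.06,yoff=Y): hit=t;break
print("hit",hit)
if hit is None or hit>70:
    env.dwell(.3);env.gripper_to(.3);env.dwell(.5);env.gripper_to(.42)
    s=env.read_state();b=s["position"]-rot(s["tool_rot"]).apply([0,0,.11]);print(env.move_straight(b,rate=.08,force_limit=8))
    env.dwell(.3);f=env.grab_frame("wrist");show(f,"i1",(80,0,440,260),2);print(env.read_state()["clock"])
E
```

```text
30 [-0.077  0.209]  err [-0.0001  0.0001  0.0004] F [-0.2 -0.1 -1.3] t 58.8
34.0 [-0.0754  0.2061]  err [-0.0003  0.0001 -0.0005] F [ 0.2  0.3 -0.5] t 59.1
38.888888888888886 [-0.0745  0.2049]  err [-0.0001  0.0001 -0.0002] F [ 0.1 -0.3 -1.5] t 59.4
43.77777777777778 [-0.0735  0.2037]  err [-0.0001  0.0001 -0.    ] F [-0.9 -0.2 -1.5] t 59.7
48.66666666666667 [-0.0724  0.2027]  err [-0.0001  0.0001 -0.    ] F [-0.4 -0.3 -1.6] t 60.0
53.55555555555556 [-0.0712  0.2017]  err [-0.0001  0.     -0.0001] F [ 0.8 -0.6 -1.4] t 60.3
58.44444444444444 [-0.0699  0.2009]  err [-0.0001  0.     -0.0001] F [ 0.2  0.2 -0.8] t 60.6
63.333333333333336 [-0.0686  0.2001]  err [-0.      0.0001 -0.0001] F [ 0.2  0.1 -0.5] t 60.9
68.22222222222223 [-0.0672  0.1995]  err [-0.      0.0001 -0.0001] F [-0.   0.4 -0.5] t 61.2
73.11111111111111 [-0.0657  0.199 ]  err [-0.      0.0001 -0.0001] F [ 0.2 -0.9 -1.8] t 61.5
78.0 [-0.0642  0.1986]  err [-0.      0.0001 -0.0001] F [ 0.1  0.  -1.6] t 61.8
hit None
False
65.625
```

View pics/i1.png

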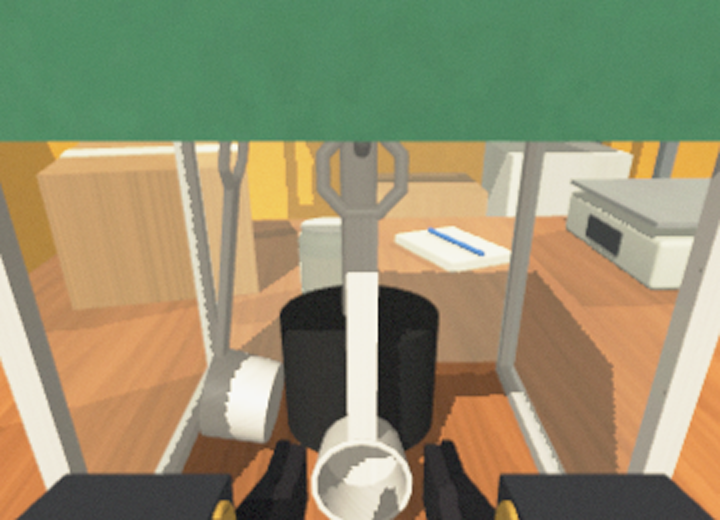

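```bash
python3 - <<'E'
from h import *
p=env.read_state()["position"]
env.move_straight(p+[0,.08,.03],rate=.15); env.move_straight(p+[0,.11,.15],rate=.15)
env.goto([.58,.08,.42],[180,0,-3.2])
turn(90,180,HY+90)
letgo()
knobmeasure(180,"m")
env.set_joints([85.978,22.042,0.453,0,-68.411,-14.817]);env.dwell(2)
for n in("scene","top"):
    f=env.grab_frame(n);show(f,"z"+n)
    for t in["scoop_a","honey_jar","oil_bottle","spice_tub"]:
        print(n,t,[(round(d["score"],2),np.round(d["xyz"],3).tolist()) for d in env.search_frame(f,t)])
a=cv2.imread("pics/zscene.png")[90:270,110:350];b=cv2.imread("pics/m1.png")[0:180,250:490]
cv2.imwrite("pics/z.png",cv2.resize(np.hstack([a,b]),(800,300),interpolation=cv2.INTER_CUBIC));print(env.read_state()["clock"])
E
```

```text
down False
grip 0.31162432307336774 [ 0.2 -1.1  2.3]
lift False [ 2.3 -0.  -7. ]
turned [-1.4 -8.7 -8.5] [ 0.5668 -0.2464  0.3075] [ 0.5689 -0.2439  0.307 ]
lower False [-1.6 -7.7 -4.2] [ 0.5669 -0.2464  0.2947]
up False 80.1417
[348 101  29  23 509] [362.2 111.8] [361.4 110.5]
[408 101  34  22 628] [424.8 111.5] [424.3 110.3]
knob [ 0.5674 -0.2454  0.3088] r 0.0566 ang -178.5
scene scoop_a [(0.85, [0.39, 0.083, 0.035]), (0.61, [0.354, 0.344, 0.036]), (0.53, [0.547, 0.618, 0.032])]
scene honey_jar [(0.79, [0.764, 0.07, 0.084]), (0.61, [0.753, 0.243, 0.118])]
scene oil_bottle [(0.72, [0.754, 0.245, 0.12]), (0.23, [0.581, -0.234, 0.292])]
scene spice_tub [(0.94, [0.606, -0.492, 0.076]), (0.4, [0.574, -0.228, 0.293])]
top scoop_a [(0.84, [0.35, 0.34, 0.036]), (0.78, [0.395, 0.094, 0.041]), (0.73, [0.55, 0.618, 0.032]), (0.54, [0.734, 0.076, 0.092])]
top honey_jar [(0.74, [0.736, 0.078, 0.091]), (0.2, [0.567, -0.221, 0.292])]
top oil_bottle [(0.77, [0.725, 0.253, 0.135])]
top spice_tub [(0.66, [0.587, -0.486, 0.077]), (0.37, [0.566, -0.225, 0.29])]
87.7
```

View pics/z.png

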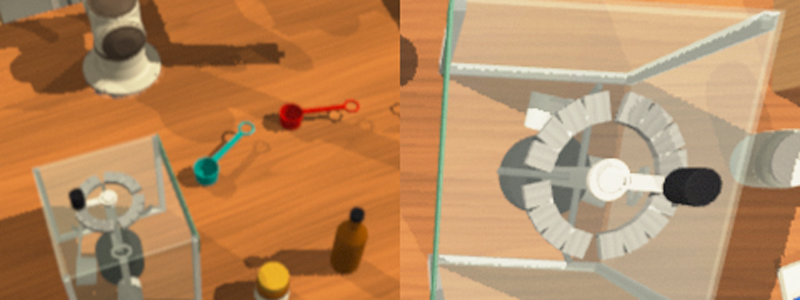

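```bash
python3 - <<'E'
from h import *
env.goto([.58,.12,.30],[180,-45,HY]); env.move_straight([.58,.09,.18],[180,-70,HY],rate=.15); env.dwell(.5)
f=env.grab_frame("wrist");show(f,"y1");env.dwell(.6);g=env.grab_frame("wrist")
for t in("scoop_a","scoop_a_ring"):
    print(t,[(round(d["score"],2),np.round(d["xyz"],3).tolist(),HR.inv().apply(np.array(d["xyz"])-AX).round(3).tolist()) for d in env.search_frame(g,t)])
print("motion px",(np.abs(f["image"].astype(int)-g["image"]).max(2)>40).sum())
p=env.read_state()["position"];env.move_straight(p+[0,.06,.15],rate=.15)
env.set_joints([85.978,22.042,0.453,0,-68.411,-14.817]);print(env.read_state()["clock"])
E
```

```text
scoop_a [(0.73, [0.645, -0.188, 0.068], [-0.006, 0.073, 0.068]), (0.53, [0.38, 0.075, 0.042], [-0.253, -0.206, 0.042])]
scoop_a_ring []
motion px 1122
95.425
```

```bash
python3 - <<'E'
from h import *
env.dwell(1);F=[]
for i in range(3): F.append({n:env.grab_frame(n) for n in("scene","top")});env.dwell(.35)
for n in("scene","top"):
    f=F[2][n]
    for i in(0,1):
        D=np.abs(F[i][n]["image"].astype(int)-f["image"]).max(2)>30;v,u=np.nonzero(D);print(n,i,D.sum(),(u.min(),u.max(),v.min(),v.max()) if len(u) else "")
# is something light-grey where the back scoop's cup should hang, compared with the start picture?
f=F[2]["scene"];s0=cv2.imread("pics/scene0.png")
for nm,a in(("back",180),("right/+x",90),("front",0),("left/-x",-90)):
    q=np.array([AX+HR.apply([-.085*np.cos(np.radians(a)),.085*np.sin(np.radians(a)),z]) for z in(.04,.12,.17)])
    for uv in proj(f,q).round().astype(int): print(nm,uv,"then",s0[uv[1]-2:uv[1]+3,uv[0]-2:uv[0]+3].mean((0,1)).round(),"now",f["image"][uv[1]-2:uv[1]+3,uv[0]-2:uv[0]+3].mean((0,1)).round())
E
```

```text
scene 0 0 
scene 1 0 
top 0 4 (np.int64(159), np.int64(278), np.int64(318), np.int64(356))
top 1 0 
back [159 255] then [ 79. 109. 132.] now [128. 149. 149.]
back [156 243] then [ 82. 115. 142.] now [105. 131. 146.]
back [154 236] then [ 85. 119. 149.] now [ 87. 119. 146.]
right/+x [190 268] then [ 67. 108. 153.] now [108. 125. 127.]
right/+x [187 257] then [53. 64. 67.] now [122. 142. 144.]
right/+x [186 250] then [50. 58. 56.] now [ 87. 101. 102.]
front [206 240] then [ 95. 141. 188.] now [ 95. 140. 188.]
front [205 229] then [ 98. 147. 202.] now [ 97. 146. 201.]
front [204 221] then [100. 150. 207.] now [ 99. 149. 206.]
left/-x [176 228] then [120. 137. 141.] now [117. 134. 137.]
left/-x [174 216] then [121. 145. 152.] now [121. 145. 152.]
left/-x [172 208] then [199. 227. 235.] now [199. 227. 235.]
```

Nothing in the hood is moving. There is aluminium colour at the back and at the +x hook, and the front and -x hooks look as they did at the start. The pin is down and the arm is clear, so I'm handing in.

```bash
python3 -c "
from workcell import env
env.close_job()"
```

```text
the job is handed in; nothing more can be done
```

I hung both plain aluminium scoops that were on the counter, one on hook a and one on hook d. I then turned the carousel half a turn clockwise in two quarter turns, so empty hook c is at the front. The job was handed in about 98 s into the 210 s limit.

**What the last checks showed**
- **Pin:** the knob stands at z 0.309 m, which is the pin-down height. It measured 181.5° round, within the ±2.3° lock tolerance.
- **Hanging still:** scene pictures taken about 0.4 to 0.9 s apart were identical, and the top camera showed only 4 noise pixels, outside the hood.
- **Jar, bottle and tub:** the detector placed all three where they were at the start, within its accuracy of a few mm. The exception is the tub in the first top picture, where the detector had mistaken the knob for it.
- **Remaining scoops:** only the red, turquoise and yellow look-alikes are left on the counter, with no sign of a third plain scoop.

**Checks that were weak or disagreed**
- **First scoop:** it now hangs at the back behind the drum, so the low front view could not see it. I confirmed it only by the aluminium colour at its place in the scene picture.
- **Motion in the wrist view:** two wrist pictures 0.6 s apart differed by 1122 pixels. I put that down to the arm still settling but did not check it.
- **Picture budget:** I viewed 16 pictures, two over the 14.

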